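# Power up the bench sander

## Task

Get the bench sander going, only pressing with the fingertips, in this order: push the raised half of the rocker on the power strip fully down to switch it on, then push the oblong key on the dust extractor's loose remote fully in so that it stays in, then press the square start button on the sander's switch box fully in, hold it for about a second and let it come out again. Leave the mushroom stop button and the remote's small round key unpressed, do not pick anything up, leave the remote lying where it is and leave the other things on the bench alone.

Things in the scene. Friction and masses are not known exactly. Their poses are not given: they have to be found in the camera images.
- strip: Power strip, a fixed white block 200 mm long (its x), 70 wide (y), 40 high; origin at the centre of its underside, z up. The rocker is at its -x end (pivot 55 mm from the centre, 43 mm above the bench); towards +x are two sockets, the far one holding a black plug-in adapter 45 x 50 mm whose top is 65 mm above the bench.
- rocker (a joint): The strip's grey rocker, two halves each 28 mm long (along the strip) and 30 mm wide, meeting in a shallow V at the pivot. Value in rad: about 0 = off (outer half, towards the strip's -x end, tilted up; inner half level), 0.30 = on (outer half pushed down level, 43 mm above the bench; inner half tilted up). It stays where it is left; about 3 N pushes it over.
- rocker_raised (a point): Point on top of the rocker's outer half (the one raised when off), 18 mm from the pivot and mid-way across; it moves with the rocker, about 48 mm above the bench when off and 43 mm when on. Push down here.
- remote: Remote of the dust extractor, a loose grey handset 150 mm long (its x), 56 wide (y), 24 high, about 0.3 kg, lying on the bench; origin at the centre of its underside, z up. It bears a large oblong key and a small round key.
- oblong (a joint): The remote's oblong key, 38 x 26 mm. Value in m: about 0 = out (top 8 mm proud of the remote), 0.006 = fully in. It stays where it is left; about 3 N pushes it in.
- oblong_top (a point): Centre of the oblong key's top, 30 mm from the remote's centre towards its -x end, 32 mm above the bench when out; moves with the key.
- small (a joint): The remote's small round key, 16 mm across, 75 mm from the oblong key towards +x; not to be pressed. Value in m, 0 = out, 0.004 = fully in, spring-loaded.
- switchbox: Switch box of the sander, a fixed grey box 160 mm long (its x), 80 wide (y), 55 high; origin at the centre of its underside, z up. It bears a square start button (-x end) and a round mushroom-headed stop button (+x end).
- start (a joint): The sander's square start button, 32 x 32 mm. Value in m: 0 = out (top 9 mm proud of the box), 0.006 = fully in. Spring-loaded: 4 N holds it fully in and it comes back out when released.
- start_top (a point): Centre of the square start button's top, 35 mm from the box's centre towards its -x end, 64 mm above the bench when out; moves with the button.
- stop (a joint): The sander's round mushroom stop button, 40 mm across, centre 80 mm from the start button towards +x, top 85 mm above the bench; not to be pressed. Value in m, 0 = out, 0.006 = fully in, spring-loaded.
- tape: Bystander: loose tape measure 65 x 36 mm, 55 high, beside the power strip; origin at the centre of its underside.
- offcut: Bystander: loose wood offcut 90 x 45 mm, 20 high, in front (-x) of the power strip; origin at the centre of its underside.
- wrench: Bystander: loose flat wrench about 150 mm long (its x), beside the remote; origin on the underside.
- tin: Bystander: loose tin 68 mm across, 60 high, beyond (+x) the remote; origin at the centre of its underside.
- jar: Bystander: loose glass jar 48 mm across, 55 high, beside the switch box; origin at the centre of its underside.
- bitcase: Bystander: loose drill-bit case 70 x 100 mm, 26 high, in front (-x) of the switch box; origin at the centre of its underside.
There are look-alikes about, which are no part of the job. What is shaped like the strip but purple is not meant.

How it is judged:
By the outcome, as a careful person would: the job done as asked, in the order asked, and still so for the second after the job is handed in, with the robot touching nothing.
It also fails if it takes over 51 s, if anything falls off the work surface, if the arm or the gripper's body presses on something with over 40 N, if the wrist force passes 120 N, or if a joint passes its speed limit or range.

## Robot

A 7-joint arm with a two-finger parallel gripper is mounted at the origin on the work surface. World frame = base frame: x ahead of the robot, y to its left, z up, the work surface at z = 0. Lengths are in m, angles in rad, forces in N, time in s.
With the tool pointing down it reaches from about 0.4 to 0.9 m from the base axis. Payload 5.6 kg.
Tool frame: the origin (TCP) lies on the centre line of the jaws, within the pads' length; the fingertips stand 17 mm ahead of it and the grasp point (between the pads) lies 2 mm behind it (manip.tips_ahead is the distance from the TCP to the fingertips, in m); z points along the fingers, x is the direction in which the jaws open and shut, and the axes are right-handed (so a half turn about z gives the same grasp; the last joint's range is limited). The gripper opens to 92 mm and grips with 3 to 60 N. Pads are 20 mm wide; open, the fingers measure 128 mm over their backs; the gripper's body (75 mm by 189 mm) begins 69 mm behind the grasp point.
Start: joints at [1.25, 0.468, -0.012, 1.603, 0.006, 1.071, -0.056], TCP at [0.178, -0.625, 0.232] pointing down, gripper open.
Joint ranges: [-2.53, 2.53], [-0.31, 2.02], [-1.57, 1.55], [0.28, 2.44], [-1.29, 4.43], [0.15, 1.84], [-2.92, 2.92]. Speed limits (rad/s): [2.57, 2.57, 3.14, 3.14, 3.14, 3.14, 3.14].

## Interface

Orientations are given as a unit quaternion [w, x, y, z].
In Python, from cell import manip gives the robot as it stands. The module is installed in compiled form; this text tells all that it offers.
- The arm moves only by the tool play_rows, never from a script. Its argument "motion" is a list that holds one entry, the list of rows, each a list of 7 numbers: the shift along the tool's x, y, z in cm, then the turn, a rotation vector about the tool's x, y, z in rad, then the opening, from -1 (shut) to 1 (fully open), so that 0 is half open. A call has 1 to 10 rows; each row shifts and turns the commanded pose from where the row before left it, along the tool's axes as they then stand; what a row does not reach is not made up. A row lasts 1/10 s, in which the tool goes at most 50 mm and 8.59 degrees, less where a joint would pass 70% of its speed; a pose out of reach is approached as far as the arm can. A call is refused whole if a number of a shift passes 5 or a number of a turn 0.15, either way. A call with a gripper value outside its range is refused whole. The fingers move at their own pace and stop on an object; the grip force is fixed at half the most. Time passes only in rows, so rows that do not move let the fingers close. It gives the time, the measured TCP pose, the force and the opening at its end, in the units of the state.
- manip.state(): the state, without advancing time (a new reading comes with each control period).
- manip.camera(name): name is "side" or "top"; returns (picture, depth): 480x640x3 uint8, red, green, blue; 480x640 float32, m along the optical axis (not along the pixel's ray), 0 where there is no reading.
- manip.camera_model(name): a dict with "fx", "fy", "cx", "cy" (pixels), "k1" (the pictures are not rectified: a ray, as slopes to the right and down, at radius r is drawn at 1 + k1 r^2 times it, then the intrinsics apply), "rvec" (rotation vector, rad) and "tvec" (3), from world to camera coordinates, as OpenCV has them. Camera axes: x right, y down, z forward; pixel columns grow to the right and rows downward; lengths in m; the calibration is good to about 2 mm. A picture is of the moment at which its call begins. camera_model takes no time and is no camera call.
- manip.close_job(): hands the job in, once; it reports no verdict.
Trained networks look in the newest picture that a camera, given by its name, has taken for a name from the list of things; names that differ only in an ending like _2 or _b are one class to them, and where a whole thing is asked for, a point or a joint stands for the part that bears it (a point fixed in the world has none). Each returns a list of dicts, best first, with "p" (0 to 1); they miss things now and then, are a little off and sometimes report something else, mostly with a low value. They report only what shows in the picture. A call takes as long as a camera call. They do not tell look-alikes from the thing itself.
- manip.find_in(camera, name): "xyz" ([x, y, z] in m, in world coordinates, good to about 4 mm: the middle of the surface that is visible of it).
- manip.regions_of(camera, name): "mask" (480x640 bool, what is visible of it).
- manip.tip_of(camera, name): "xyz" ([x, y, z] in m, in world coordinates, good to about 4 mm: a listed point, or the origin of a listed thing).
The state is a dict: "t": time; "q": joint angles; "qd": joint speeds; "effort": joint torques, N m; "tcp_pos": TCP position; "eef_rot": TCP orientation; "ft_force": force on the tool from outside, world axes, zero at the start; "wrist_torque": the same for the moment, N m; "width": finger opening in m.
Only numpy, scipy, OpenCV 4.12 (cv2) and the standard library are available. Lean on these libraries where they do the work, as an engineer would, in place of code of your own. Each camera call takes 0.05 s, during which the arm holds its last target. There are 200 camera calls.

## Working session

There is one attempt and no reset: what is moved stays moved. The work goes in short steps, Python scripts to look and compute and a tool call to move; the robot and the scene stay as the last step left them, time stands still between calls to the robot, and variables do not carry over. Pictures are saved under pics/ and viewed, about 8 in all and at most 12, crops included, and the job is handed in when it is done.

Besides the shell and the picture viewer there is one more tool, called after "Emit:" by a JSON object that holds its "method" and its "body", one argument or row to a line. play_rows: Moves the arm, as the interface text tells. Its arguments: {"type":"object","properties":{"motion":{"type":"array","items":{"type":"array","items":{"type":"array","items":{"type":"number"}}}}},"required":["motion"]}

```bash
mkdir -p pics; ls; python3 - <<'E'
from cell import manip
import cv2,numpy as np
s=manip.state();print(s['t'],s['tcp_pos'],s['eef_rot'],s['ft_force'],s['width'],manip.tips_ahead)
for c in('top','side'):
    im,d=manip.camera(c);cv2.imwrite(f'pics/{c}0.png',im[:,:,::-1])
    for n in('strip','rocker_raised','remote','oblong_top','switchbox','start_top','small','stop'):
        try:
            print(c,n,[(np.round(r['xyz'],3).tolist(),round(r['p'],2)) for r in manip.tip_of(c,n)[:4]])
        except Exception as e: print(c,n,e)
print(manip.state()['t'])
E
```

```text
pics
0.0 [ 0.1780588  -0.62454884  0.23065035] [-4.91747598e-04  7.98192471e-01 -6.02401850e-01 -7.40448497e-04] [ 0.18090631  0.39733826 -0.26571002] 0.09217775504465674 0.017
top strip [([0.557, -0.303, -0.0], 0.95), ([0.289, 0.181, 0.004], 0.93), ([0.181, -0.32, 0.0], 0.62)]
top rocker_raised [([0.218, 0.204, 0.048], 0.87), ([0.116, -0.289, 0.044], 0.64), ([0.487, -0.287, 0.05], 0.55)]
top remote [([0.559, 0.252, -0.001], 0.61)]
top oblong_top [([0.526, 0.25, 0.029], 0.64)]
top switchbox [([0.581, 0.029, 0.002], 0.65)]
top start_top [([0.539, 0.024, 0.062], 0.5)]
top small it knows: bitcase, jar, oblong_top, offcut, remote, rocker_raised, start_top, strip, switchbox, tape, tin, wrench
top stop it knows: bitcase, jar, oblong_top, offcut, remote, rocker_raised, start_top, strip, switchbox, tape, tin, wrench
side strip [([0.289, 0.18, 0.001], 0.83), ([0.183, -0.32, 0.002], 0.68), ([0.558, -0.309, 0.001], 0.67)]
side rocker_raised [([0.219, 0.197, 0.048], 0.63), ([0.115, -0.287, 0.048], 0.41), ([0.487, -0.286, 0.046], 0.4)]
side remote [([0.56, 0.253, 0.001], 0.72)]
side oblong_top [([0.528, 0.248, 0.03], 0.5)]
side switchbox [([0.575, 0.028, 0.003], 0.56)]
side start_top [([0.544, 0.024, 0.064], 0.46), ([0.576, -0.222, 0.001], 0.44)]
side small it knows: bitcase, jar, oblong_top, offcut, remote, rocker_raised, start_top, strip, switchbox, tape, tin, wrench
side stop it knows: bitcase, jar, oblong_top, offcut, remote, rocker_raised, start_top, strip, switchbox, tape, tin, wrench
0.7
```

View pics/top0.png

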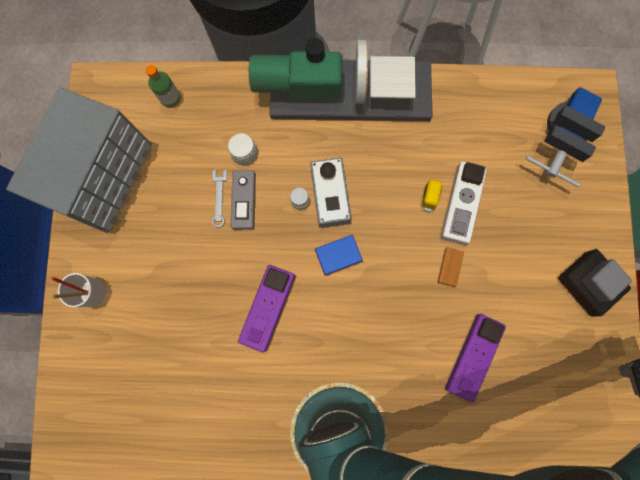

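View pics/side0.png

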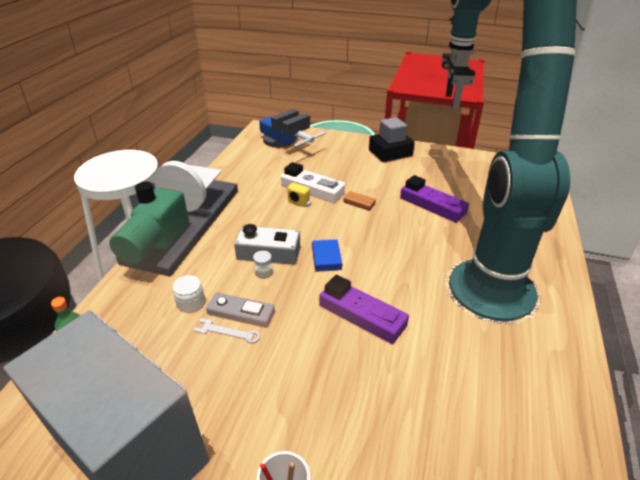

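The top view shows the white strip at px (465,203) with its rocker towards the robot, at (460,222). The remote is at (243,200) with its oblong key at (241,211). The switch box is at (331,192) with the start button at (333,204). The purple look-alikes are at (268,308) and (476,357). Next I'll measure the yaws and part positions from depth.

```bash
cat > h.py <<'E'
from cell import manip
import cv2,numpy as np
from scipy.spatial.transform import Rotation as R
def cloud(cam):
    im,d=manip.camera(cam);m=manip.camera_model(cam)
    K=np.array([[m['fx'],0,m['cx']],[0,m['fy'],m['cy']],[0,0,1.]])
    v,u=np.mgrid[0:480,0:640]
    n=cv2.undistortPoints(np.stack([u.ravel(),v.ravel()],1).astype(float)[:,None],K,np.array([m['k1'],0,0,0.]))[:,0]
    P=np.c_[n,np.ones(len(n))]*d.reshape(-1,1)
    W=(P-np.ravel(m['tvec']))@R.from_rotvec(np.ravel(m['rvec'])).as_matrix()
    W=W.reshape(480,640,3);W[d==0]=np.nan
    return im,W
def go(x,y,ztip,jawdir):
    """tool-frame errors to a downward pose, tool x along angle jawdir (deg, mod 180)"""
    s=manip.state();w,a,b,c=s['eef_rot'];r=R.from_quat([a,b,c,w])
    best=None
    for k in(0,180):
        t=np.radians(jawdir+k);X=np.array([np.cos(t),np.sin(t),0]);Z=np.array([0,0,-1.])
        T=R.from_matrix(np.stack([X,np.cross(Z,X),Z],1));e=(r.inv()*T).as_rotvec()
        if best is None or np.linalg.norm(e)<np.linalg.norm(best[0]): best=(e,T)
    dp=np.array([x,y,ztip+manip.tips_ahead])-s['tcp_pos']
    print('t',round(s['t'],2),'tip',np.round(s['tcp_pos']-[0,0,.017],4),'f',np.round(s['ft_force'],1),'w',round(s['width'],4),'q7',round(s['q'][6],2))
    print('turn',np.round(best[0],3),'shift now-axes cm',np.round(r.inv().apply(dp)*100,2),'shift after turn cm',np.round(best[1].inv().apply(dp)*100,2))
E
python3 - <<'E'
from h import *
im,W=cloud('top')
for n,lo,hi,(cu,cv_) in(('strip',.03,.05,(465,203)),('remote',.015,.04,(243,200)),('switchbox',.045,.075,(331,192))):
    for r in manip.regions_of('top',n):
        M=r['mask'];v,u=np.nonzero(M)
        if abs(u.mean()-cu)>25 or abs(v.mean()-cv_)>25: continue
        P=W[M];P=P[np.isfinite(P[:,2])];Q=P[(P[:,2]>lo)&(P[:,2]<hi)]
        rc=cv2.minAreaRect((Q[:,:2]*1000).astype(np.float32))
        print(n,round(r['p'],2),len(Q),np.round(rc[0],1),np.round(rc[1],1),round(rc[2],1),'zmed',np.median(Q[:,2]))
for n,(u,v) in(('rocker',(460,222)),('oblong',(241,211)),('start',(333,204)),('stop',(328,171)),('small',(243,180))):
    print(n,np.round(W[v,u],4))
big=[cv2.resize(im[150:250,a:a+100],(400,400),interpolation=cv2.INTER_CUBIC) for a in(415,195)]
cv2.imwrite('pics/c1.png',np.hstack(big)[:,:,::-1])
E
```

```text
strip 0.8 1831 [ 557.6 -303.7] [ 72.5 201.6] 75.6 zmed 0.04026996286150058
remote 0.77 1315 [561.3 249.1] [151.6  56.8] 1.0 zmed 0.023872640787635496
remote 0.47 156 [529.  248.9] [36.6 26.1] 3.6 zmed 0.030776138796021396
switchbox 0.62 1891 [577.   28.6] [160.7  80. ] 9.0 zmed 0.05549898062323551
rocker [ 0.5037 -0.2883  0.0456]
oblong [0.5258 0.2479 0.0351]
start [0.539  0.0215 0.0667]
stop [0.616  0.0345 0.0839]
small [0.6067 0.2477 0.029 ]
```

View pics/c1.png

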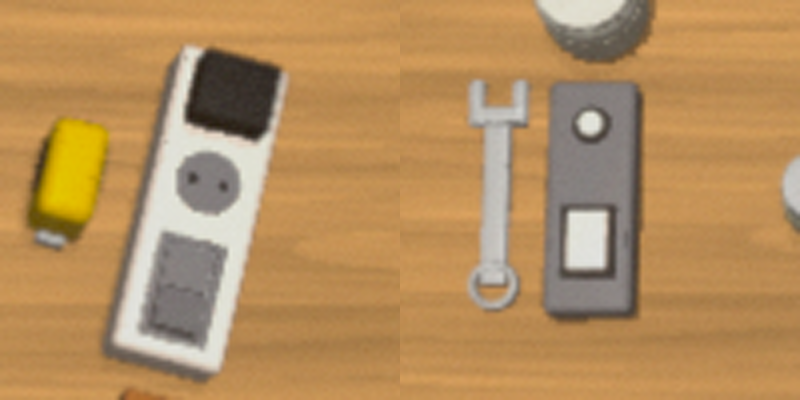

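```bash
python3 -c "
from h import *
go(.487,-.2855,.10,75.6)"
```

```text
t 0.9 tip [ 0.1782 -0.6251  0.2146] f [-0.2  1.   0.5] w 0.0919 q7 -0.06
turn [ 0.    -0.     0.529] shift now-axes cm [-24.19 -39.01  11.46] shift after turn cm [-40.57 -21.46  11.46]
```

Emit:
{"method": "play_rows", "body": {
  "motion": [
    [[0,0,0,0,0,0.132,-1],[0,0,0,0,0,0.132,-1],[0,0,0,0,0,0.132,-1],[0,0,0,0,0,0.133,-1],[-4,-1,0,0,0,0,-1],[-4,-1.5,0,0,0,0,-1],[-4,-2.3,0,0,0,0,-1],[-4,-2.3,0,0,0,0,-1],[-4,-2.3,0,0,0,0,-1],[-4,-2.3,0,0,0,0,-1]]
  ]
}}

```text
t: 1.9
tcp_pos: [0.3524, -0.4203, 0.232]
eef_rot: [0.0, -0.613, 0.79, -0.0]
ft_force: [0.7, -0.2, -0.7]
width: 0.0142
```

Emit:
{"method": "play_rows", "body": {
  "motion": [
    [[-4,-2.5,0,0,0,0,-1],[-4,-2.5,1,0,0,0,-1],[-4,-2.3,2,0,0,0,-1],[-4,-2.3,3,0,0,0,-1],[0,0,3,0,0,0,-1],[0,0,2,0,0,0,-1],[0,0,0,0,0,0,-1],[0,0,0,0,0,0,-1]]
  ]
}}

```text
t: 2.7
tcp_pos: [0.481, -0.2941, 0.1248]
eef_rot: [-0.0, -0.613, 0.79, -0.0]
ft_force: [0.3, 0.6, -0.3]
width: 0.0004
```

```bash
python3 - <<'E'
from h import *
go(.487,-.2855,.048,75.6)
for c in('top','side'):
    im,_=manip.camera(c);cv2.imwrite(f'pics/{c}2.png',im[:,:,::-1])
    print(c,[(np.round(r['xyz'],3).tolist(),round(r['p'],2)) for r in manip.tip_of(c,'rocker_raised')[:4]])
im,_=manip.camera('side');i=cv2.resize(im[130:240,240:400],(800,550),interpolation=cv2.INTER_CUBIC);cv2.imwrite('pics/s2.png',i[:,:,::-1])
E
```

```text
t 2.7 tip [ 0.481  -0.2941  0.1078] f [ 0.3  0.6 -0.3] w 0.0004 q7 -1.38
turn [-0. -0. -0.] shift now-axes cm [-0.99 -0.37  5.98] shift after turn cm [-0.99 -0.37  5.98]
top [([0.222, 0.203, 0.048], 0.74), ([0.486, -0.286, 0.047], 0.45)]
side [([0.221, 0.203, 0.047], 0.81), ([0.49, -0.291, 0.052], 0.66), ([0.116, -0.29, 0.05], 0.56)]
```

View pics/s2.png

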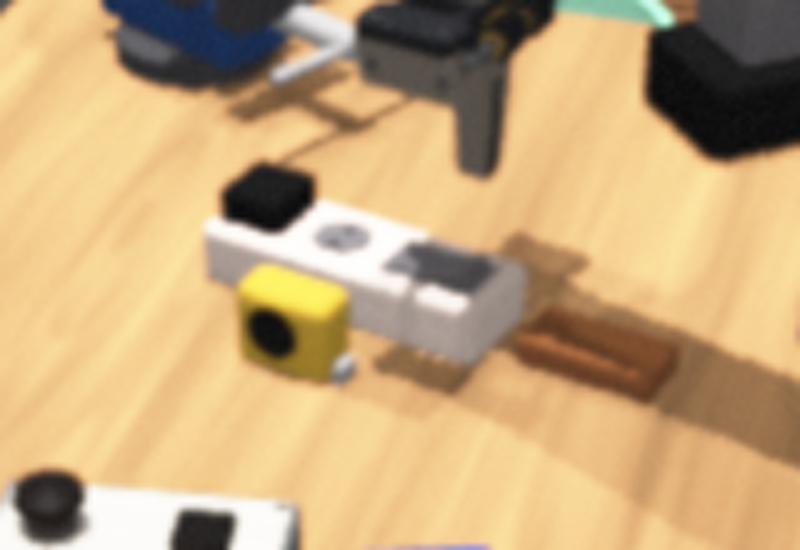

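The side view shows the shut fingers, tips near px (478,170), above the strip. The rocker is at about (450,262), with its outer half raised.

Emit:
{"method": "play_rows", "body": {
  "motion": [
    [[-1,-0.35,1,0,0,0,-1],[0,0,2,0,0,0,-1],[0,0,1.5,0,0,0,-1],[0,0,0.8,0,0,0,-1],[0,0,0.4,0,0,0,-1],[0,0,0.3,0,0,0,-1],[0,0,0.2,0,0,0,-1],[0,0,0.2,0,0,0,-1],[0,0,0,0,0,0,-1]]
  ]
}}

```text
t: 3.85
tcp_pos: [0.4871, -0.2853, 0.0606]
eef_rot: [0.0, -0.613, 0.79, -0.001]
ft_force: [0.5, -0.2, -0.3]
width: 0.0005
```

Emit:
{"method": "play_rows", "body": {
  "motion": [
    [[0,0,0.2,0,0,0,-1],[0,0,0,0,0,0,-1],[0,0,0,0,0,0,-1]]
  ]
}}

```text
t: 4.15
tcp_pos: [0.4874, -0.2855, 0.0603]
eef_rot: [0.0, -0.613, 0.79, -0.001]
ft_force: [-4.1, 1.5, 13.5]
width: 0.0004
```

Emit:
{"method": "play_rows", "body": {
  "motion": [
    [[0,0,0.1,0,0,0,-1],[0,0,0,0,0,0,-1],[0,0,0,0,0,0,-1]]
  ]
}}

```text
t: 4.45
tcp_pos: [0.4874, -0.2855, 0.0602]
eef_rot: [0.0, -0.613, 0.79, -0.001]
ft_force: [-6.3, 3.9, 20.4]
width: 0.001
```

Emit:
{"method": "play_rows", "body": {
  "motion": [
    [[0,0,-1,0,0,0,-1],[0,0,-3,0,0,0,-1],[0,0,-3,0,0,0,-1],[0,0,-3,0,0,0,-1],[-4.5,0,0,0,0,0,-1],[-4.5,0,0,0,0,0,-1],[-4.5,0,0,0,0,0,-1],[-4.5,0,0,0,0,0,-1],[0,0,0,0,0,0,-1],[0,0,0,0,0,0,-1]]
  ]
}}

```text
t: 5.45
tcp_pos: [0.5321, -0.1097, 0.1577]
eef_rot: [0.0, -0.614, 0.789, -0.0]
ft_force: [0.3, -0.6, 0.1]
width: 0.0005
```

```bash
python3 - <<'E'
from h import *
go(.5295,.2488,.14,1)
c=[]
im,W=cloud('side');c.append(im[150:210,270:350])
for n in('side',): print([(np.round(r['xyz'],3).tolist(),round(r['p'],2)) for r in manip.tip_of(n,'rocker_raised')[:4]])
im,W=cloud('top');c.append(im[185:260,420:520])
ax=np.array([.969,-.249])
P=W[np.isfinite(W[:,:,2])].reshape(-1,3);l=(P[:,:2]-[.5576,-.3037])
a=l@ax;b=l@[.249,.969]
for lo in range(-98,-10,6):
    m=(a*1e3>lo)&(a*1e3<lo+6)&(abs(b)<.011);print(lo+3,round(np.median(P[m,2]),4),end='; ')
cv2.imwrite('pics/c3.png',np.hstack([cv2.resize(i,(400,300),interpolation=cv2.INTER_CUBIC) for i in c])[:,:,::-1])
E
```

```text
t 5.45 tip [ 0.5321 -0.1097  0.1407] f [ 0.3 -0.6  0.1] w 0.0005 q7 -1.74
turn [-1.000e-03  1.000e-03  1.305e+00] shift now-axes cm [-34.69   9.07   0.06] shift after turn cm [-0.36 35.85  0.07]
[([0.486, -0.287, 0.046], 0.45), ([0.114, -0.289, 0.049], 0.43)]
-95 0.0394; -89 0.0399; -83 0.0442; -77 0.042; -71 0.0424; -65 0.0427; -59 0.043; -53 0.0433; -47 0.0458; -41 0.0472; -35 0.0484; -29 0.0486; -23 0.0412; -17 0.0408; -11 0.039;
```

View pics/c3.png

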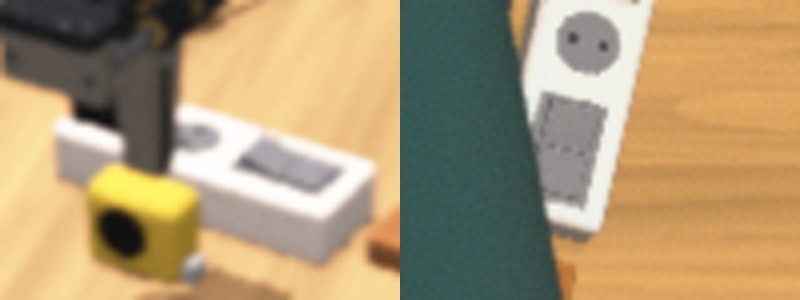

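The rocker is on: its outer half is level at 42–43 mm and its inner half is raised to 48 mm. Next is the remote, turning the other way because of the last joint's range.

Emit:
{"method": "play_rows", "body": {
  "motion": [
    [[-3,0.8,0,0,0,0,-1],[-4,1,0,0,0,0,-1],[-4,1,0,0,0,0,-1],[-4,1,0,0,0,0,-1],[-4,1,0,0,0,0,-1],[-4,1,0,0,0,0,-1],[-4,1.1,0,0,0,0,-1],[-4,1.1,0,0,0,0,-1],[-3.7,1,0,0,0,0,-1],[0,0,0,0,0,-0.14,-1]]
  ]
}}

```text
t: 6.6
tcp_pos: [0.5299, 0.2533, 0.1576]
eef_rot: [0.001, -0.67, 0.743, 0.001]
ft_force: [-0.0, -0.0, -0.0]
width: 0.0003
```

Emit:
{"method": "play_rows", "body": {
  "motion": [
    [[0,0,0,0,0,-0.14,-1],[0,0,0,0,0,-0.14,-1],[0,0,0,0,0,-0.14,-1],[0,0,0,0,0,-0.14,-1],[0,0,0,0,0,-0.14,-1],[0,0,0,0,0,-0.14,-1],[0,0,0,0,0,-0.14,-1],[0,0,0,0,0,-0.14,-1],[0,0,0,0,0,-0.14,-1],[0,0,0,0,0,-0.14,-1]]
  ]
}}

```text
t: 7.6
tcp_pos: [0.5316, 0.2457, 0.1572]
eef_rot: [0.0, 0.99, -0.139, 0.0]
ft_force: [-0.2, 0.4, 0.2]
width: 0.0005
```

Emit:
{"method": "play_rows", "body": {
  "motion": [
    [[0,0,0,0,0,-0.14,-1],[0,0,0,0,0,-0.14,-1],[0,0,0,0,0,-0.02,-1],[0,0,0,0,0,0,-1]]
  ]
}}

```text
t: 8.0
tcp_pos: [0.5312, 0.2464, 0.1572]
eef_rot: [0.0, 1.0, 0.006, -0.0]
ft_force: [-0.1, -0.4, -0.5]
width: 0.0005
```

```bash
python3 - <<'E'
from h import *
go(.5295,.2488,.032,1)
print([(np.round(r['xyz'],3).tolist(),round(r['p'],2)) for c in('top','side') if manip.camera(c) for r in manip.tip_of(c,'oblong_top')[:2]])
E
```

```text
t 8.0 tip [0.5312 0.2464 0.1402] f [-0.1 -0.4 -0.5] w 0.0005 q7 -0.81
turn [ 0.     0.    -0.004] shift now-axes cm [-0.17 -0.25 10.82] shift after turn cm [-0.17 -0.24 10.82]
[([0.527, 0.248, 0.031], 0.49)]
```

Emit:
{"method": "play_rows", "body": {
  "motion": [
    [[-0.2,-0.25,3,0,0,0,-1],[0,0,3,0,0,0,-1],[0,0,2.5,0,0,0,-1],[0,0,1.3,0,0,0,-1],[0,0,0.4,0,0,0,-1],[0,0,0.3,0,0,0,-1],[0,0,0.2,0,0,0,-1],[0,0,0.2,0,0,0,-1],[0,0,0.2,0,0,0,-1],[0,0,0,0,0,0,-1]]
  ]
}}

```text
t: 9.2
tcp_pos: [0.5292, 0.2506, 0.047]
eef_rot: [-0.0, 1.0, 0.009, 0.001]
ft_force: [0.6, -0.2, 1.7]
width: 0.0002
```

Emit:
{"method": "play_rows", "body": {
  "motion": [
    [[0,0,0.2,0,0,0,-1],[0,0,0.1,0,0,0,-1],[0,0,0,0,0,0,-1],[0,0,0,0,0,0,-1]]
  ]
}}

```text
t: 9.6
tcp_pos: [0.5291, 0.2505, 0.0436]
eef_rot: [-0.0, 1.0, 0.009, 0.0]
ft_force: [1.0, -0.0, 3.0]
width: 0.0002
```

Emit:
{"method": "play_rows", "body": {
  "motion": [
    [[0,0,0.1,0,0,0,-1],[0,0,0.1,0,0,0,-1],[0,0,0,0,0,0,-1],[0,0,0,0,0,0,-1]]
  ]
}}

```text
t: 10.0
tcp_pos: [0.5291, 0.2506, 0.0433]
eef_rot: [0.0, 1.0, 0.009, 0.001]
ft_force: [-2.5, -2.1, 16.3]
width: 0.0004
```

Emit:
{"method": "play_rows", "body": {
  "motion": [
    [[0,0,-1,0,0,0,-1],[0,0,-3,0,0,0,-1],[0,0,-3.5,0,0,0,-1],[0,0,-3.5,0,0,0,-1],[0,4.5,0,0,0,0,-1],[0,4.5,0,0,0,0,-1],[0,4.5,0,0,0,0,-1],[0,4.5,0,0,0,0,-1],[0,4.2,0,0,0,0,-1],[0,0,0,0,0,0,-1]]
  ]
}}

```text
t: 11.0
tcp_pos: [0.5317, 0.0208, 0.1504]
eef_rot: [0.002, 1.0, 0.004, -0.002]
ft_force: [-0.7, -0.2, 0.2]
width: 0.0008
```

```bash
python3 - <<'E'
from h import *
go(.5424,.0231,.064,9)
im,W=cloud('top');cv2.imwrite('pics/t4.png',cv2.resize(im[130:250,180:340],(800,600),interpolation=cv2.INTER_CUBIC)[:,:,::-1])
print([(np.round(r['xyz'],3).tolist(),round(r['p'],2)) for n in('remote','oblong_top','start_top') for r in manip.tip_of('top',n)[:1]])
P=W.reshape(-1,3);l=(P[:,:2]-[.5613,.2491])
m=(abs(l[:,0]+.030)<.012)&(abs(l[:,1])<.008)&np.isfinite(P[:,2]);print('key z',np.median(P[m,2]),m.sum())
im,W=cloud('side');P=W.reshape(-1,3);l=(P[:,:2]-[.5613,.2491])
for nm,o in(('key',-.030),('body',.005)):
    m=(abs(l[:,0]-o)<.010)&(abs(l[:,1])<.008)&(P[:,2]<.05);print('side',nm,np.median(P[m,2]),m.sum())
E
```

```text
t 11.0 tip [0.5317 0.0208 0.1334] f [-0.7 -0.2  0.2] w 0.0008 q7 -0.41
turn [ 0.003  0.003 -0.149] shift now-axes cm [ 1.1  -0.25  6.94] shift after turn cm [ 1.1  -0.06  6.94]
[([0.56, 0.251, 0.0], 0.67), ([0.528, 0.249, 0.024], 0.46), ([0.558, -0.304, -0.0], 0.42)]
key z 0.025170559168569903 60
side key 0.025510816172558907 47
side body 0.023298549311064468 43
```

View pics/t4.png

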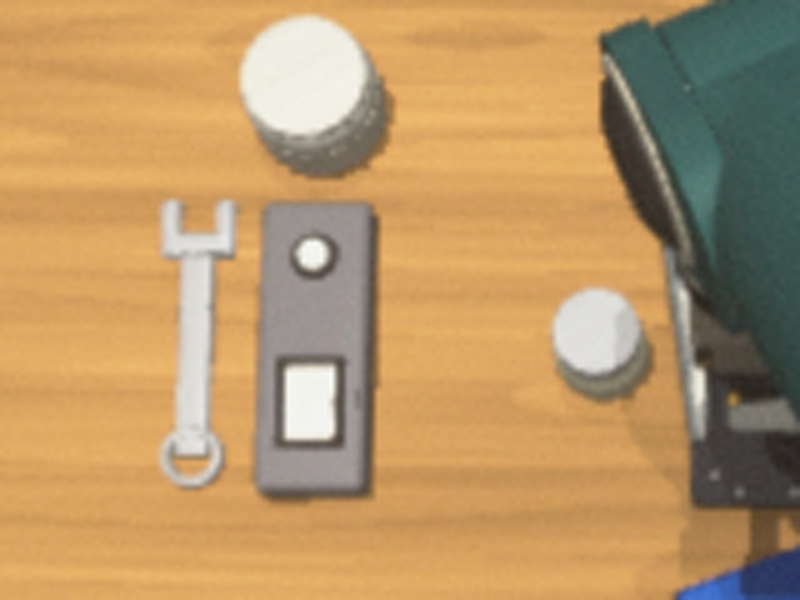

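The oblong key at px (310,402) in the crop stays in, reading about 25.5 mm from both cameras. The remote hasn't moved and the small key is untouched. Next is the start button.

Emit:
{"method": "play_rows", "body": {
  "motion": [
    [[0,0,0,0,0,-0.145,-1],[1.1,-0.1,2,0,0,0,-1],[0,0,2,0,0,0,-1],[0,0,1.5,0,0,0,-1],[0,0,0.6,0,0,0,-1],[0,0,0.4,0,0,0,-1],[0,0,0.2,0,0,0,-1],[0,0,0,0,0,0,-1]]
  ]
}}

```text
t: 12.05
tcp_pos: [0.5434, 0.0312, 0.0848]
eef_rot: [0.0, 0.997, 0.081, 0.0]
ft_force: [0.1, 0.4, -0.0]
width: 0.0004
```

```bash
python3 -c "
from h import *
go(.5424,.0231,.058,9)"
```

```text
t 12.05 tip [0.5434 0.0312 0.0678] f [ 0.1  0.4 -0. ] w 0.0004 q7 -0.36
turn [ 0.    -0.001  0.006] shift now-axes cm [-0.24  0.79  0.98] shift after turn cm [-0.23  0.79  0.98]
```

Emit:
{"method": "play_rows", "body": {
  "motion": [
    [[-0.2,0.8,0,0,0,0,-1],[0,0,0,0,0,0,-1],[0,0,0.3,0,0,0,-1],[0,0,0.3,0,0,0,-1],[0,0,0.3,0,0,0,-1],[0,0,0.2,0,0,0,-1],[0,0,0.1,0,0,0,-1],[0,0,0,0,0,0,-1]]
  ]
}}

```text
t: 12.85
tcp_pos: [0.543, 0.0224, 0.075]
eef_rot: [0.001, 0.997, 0.081, 0.0]
ft_force: [-7.0, -3.6, 25.9]
width: 0.0006
```

Emit:
{"method": "play_rows", "body": {
  "motion": [
    [[0,0,0,0,0,0,-1],[0,0,0,0,0,0,-1],[0,0,0,0,0,0,-1],[0,0,0,0,0,0,-1],[0,0,0,0,0,0,-1],[0,0,0,0,0,0,-1],[0,0,0,0,0,0,-1],[0,0,0,0,0,0,-1],[0,0,-2,0,0,0,-1],[0,0,-4,0,0,0,-1]]
  ]
}}

```text
t: 13.85
tcp_pos: [0.5404, 0.0229, 0.1307]
eef_rot: [-0.0, 0.997, 0.082, -0.003]
ft_force: [0.1, -0.3, 0.7]
width: 0.0007
```

Emit:
{"method": "play_rows", "body": {
  "motion": [
    [[0,0,-4,0,0,0,-1],[0,0,-4,0,0,0,-1],[-4,0,0,0,0,0,-1],[-4,0,0,0,0,0,-1],[0,0,0,0,0,0,-1],[0,0,0,0,0,0,-1]]
  ]
}}

```text
t: 14.45
tcp_pos: [0.4634, 0.0097, 0.2125]
eef_rot: [0.0, 0.997, 0.081, 0.0]
ft_force: [1.1, -0.4, 0.5]
width: 0.0001
```

```bash
python3 - <<'E'
from h import *
go(.5424,.0231,.058,9)
im,W=cloud('side');cv2.imwrite('pics/s5.png',im[:,:,::-1])
P=W.reshape(-1,3)
for nm,x,y in(('start',.5424,.0231),('stop',.621,.0356),('oblong',.5313,.2486),('rock out',.487,-.2855),('rock in',.522,-.2945)):
    m=np.hypot(P[:,0]-x,P[:,1]-y)<.007;print(nm,np.median(P[m,2]),m.sum())
E
```

```text
t 14.45 tip [0.4634 0.0097 0.1955] f [ 1.1 -0.4  0.5] w 0.0001 q7 -0.15
turn [ 0.001 -0.001  0.005] shift now-axes cm [ 8.   -0.06 13.76] shift after turn cm [ 8.01 -0.09 13.75]
start 0.2922774883205574 36
stop 0.08459092104651045 17
oblong 0.025856562596359135 20
rock out 0.044384941470219506 9
rock in 0.04880615752451275 11
```

View pics/s5.png

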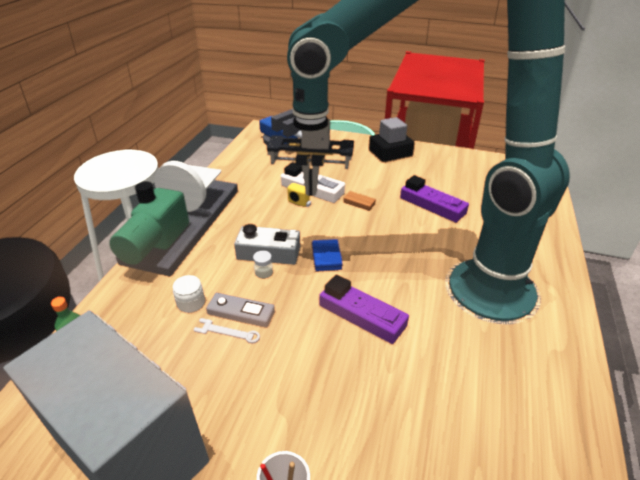

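Everything lies where it was, and the start button at px (281,237) is clear of the arm. The odd 0.29 m reading for it is the gripper above that spot. The rocker is on, the key is in and the arm touches nothing, so I'm handing in.

```bash
python3 - <<'E'
from h import *
im,W=cloud('side');P=W.reshape(-1,3)
m=(np.hypot(P[:,0]-.5424,P[:,1]-.0231)<.01)&(P[:,2]<.1);print('start z',np.median(P[m,2]),m.sum())
print(manip.close_job())
E
```

```text
start z 0.06342934185621166 26
the job is handed in; nothing more can be done
None
```

I did all three presses in the order asked, with the shut fingertips only, and handed the job in at about 14.5 s of the 51 s allowed. No verdict was reported.

| Step | What was done | Last check |
|---|---|---|
| Rocker on the white strip | Raised half pushed down to its stop, at about 20 N | Outer half level at 42–44 mm, inner half raised to about 49 mm: on |
| Oblong key on the remote | Pushed to its stop, at about 16 N | Stays in, top at about 25.5 mm (26 mm expected); remote did not move |
| Start button on the switch box | Held fully in for about 1 s, at about 26 N, then released | Back out, top at 63.4 mm (64 mm expected) |

- **Left alone:** The stop button was out at the end (85 mm). The remote's small key looked untouched, though I did not measure it again after the presses. The other things on the bench looked unmoved in the last picture.
- **Checks that disagreed:** The first reading over the start button was 0.29 m, because the gripper was above the same spot. Leaving those points out gave the 63.4 mm. Before that press the tool was 8 mm off sideways. I corrected this above the button, before touching it.

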